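# Flag the worn shock mount

### The arm

A 7-joint arm with a two-finger parallel gripper is mounted at the origin on a cart in front of the work surface, level with it; the furniture and walls round the work are solid. World frame = base frame: x ahead of the robot, y to its left, z up, the work surface at z = 0. Lengths are in m, angles in rad, forces in N, time in s.
With the tool pointing down it reaches from about 0.425 to 0.875 m from the base axis. Payload 4.7 kg.
Tool frame: the origin (TCP) lies midway between the tips of the shut fingers; the grasp point (between the pads) lies 19 mm behind it (ctrl.grip_point_offset is the distance from the TCP to the grasp point, in m); z points along the fingers, y is the line along which they close (so a half turn about z gives the same grasp; the last joint's range is limited). The gripper opens to 87 mm and grips with 3 to 60 N. Pads are 19 mm wide; open, the fingers measure 117 mm over their backs; the gripper's body (75 mm by 190 mm) begins 51 mm behind the grasp point.
Start: joints at [1.281, 0.321, -0.07, 1.45, 0.023, 1.371, -0.057], TCP at [0.194, -0.62, 0.223] pointing down, gripper open.
Joint ranges: [-2.86, 2.86], [-0.3, 2.09], [-1.38, 1.24], [0.06, 2.45], [-1.56, 4.7], [0.09, 2.05], [-2.69, 2.69]. Speed limits (rad/s): [2.57, 2.57, 3.14, 3.14, 3.14, 3.14, 3.14].

### API

Orientations are given as a rotation vector (axis times angle).
In Python, from bench import ctrl gives the robot as it stands. The module is installed in compiled form; this text tells all that it offers.
- The arm moves only by the shell command python3 -m handwheel 'ROWS' [OPENING] [FORCE]. ROWS is JSON, a list of rows, each an object of numbers: "x", "y", "z": the shift along the tool's x, y, z in m; "wx", "wy", "wz": the turn, a rotation vector about the tool's x, y, z in degrees. A call has 1 to 10 rows; each row is the pose to reach, as a shift and turn from the pose commanded when the call began, along the tool's axes at that moment; what a row does not reach only later rows make up. A row lasts 1/12 s, in which the tool goes at most 41.7 mm and 7.16 degrees, less where a joint would pass 70% of its speed; a pose out of reach is approached as far as the arm can. A call with a gripper value outside its range is refused whole. OPENING is the finger opening in m, from 0 to 0.087, set as the call begins (- or left out, the last holds). The fingers move at their own pace and stop on an object; FORCE is the grip in N (left out, the last holds). Time passes only in rows, so rows that repeat a pose let the fingers close. It gives the time, the measured TCP pose, the force, the opening and the grip force at its end, in the units of the state.
- ctrl.get_state(): the state, without advancing time (a new reading comes with each control period).
- ctrl.get_image(name): name is "side" or "top" or "wrist"; returns a dict with "image" (384x512x3 uint8, red, green, blue), "K" (3x3 intrinsics, pixels), "k1" (the pictures are not rectified: a ray, as slopes to the right and down, at radius r is drawn at 1 + k1 r^2 times it, then the intrinsics apply), "world_to_cam" (4x4, takes a point from world to camera coordinates); the wrist camera has in their place "hand_eye" (4x4, takes a point from camera to tool coordinates, whose origin is the TCP and whose axes are the flange's). Camera axes: x right, y down, z forward; pixel columns grow to the right and rows downward; lengths in m; the calibration is good to about 2 mm. A picture is of the moment at which its call begins: read the wrist's pose just before it. There is no depth.
- ctrl.close_job(): hands the job in; it is judged then, once.
The state is a dict: "time": time; "joint_positions": joint angles; "qd": joint speeds; "joint_torque": joint torques, N m; "position": TCP position; "tool_rot": TCP orientation; "ft_force": force on the tool from outside, world axes, zero at the start; "torque": the same for the moment, N m; "grip_width": opening from 0.0 (shut) to 1.0 (fully open); "grip_force": force on a finger pad.
Only numpy, scipy, OpenCV 4.12 (cv2) and the standard library are available. Lean on these libraries where they do the work, as an engineer would, in place of code of your own. Each camera call takes 0.05 s, during which the arm holds its last target. There are 200 camera calls.

### The job

These three spring shock mounts came off the soil analyzer, and one has gone soft. Press on the round pads to find the softest one, then push that mount's red tag fully down so that it is marked for replacement. Leave the other two tags up, never pull a tag up, and leave the bottle, the tin and the marker pen where they are.

Things in the scene. Friction and masses are not known exactly. Their poses are not given: they have to be found in the camera images.
- left_pad (a point): Centre of the top face of the left mount's pad at rest (left = +y side as the robot sees it), 68 mm above the table: a round black rubber pad with a blue centre disc, 42 mm across, standing on a steel coil spring. It goes straight down up to 12 mm and springs back when released. The point stays at the rest height when the pad is pressed. Axes: x points away from the tag, y along the row of mounts towards the left one, z up. Neighbouring mounts are 80 mm apart.
- left_tag (a point): Centre of the top face of the left mount's red tag when fully up, 82 mm above the table, 60 mm from its pad's centre on the robot's side. The head is 22 mm (x) by 30 mm (y), 8 mm thick, on a white stem in a black guide block 32 mm wide; it is 14 mm above the guide when up. It may start up to 2 mm down. A push of 2.5 N slides it down; it stays where left, and rests on the guide when fully down (14 mm). The point stays at the up height. Same axes as the pad's point.
- middle_pad (a point): Centre of the top face of the middle mount's pad at rest (left = +y side as the robot sees it), 68 mm above the table: a round black rubber pad with a blue centre disc, 42 mm across, standing on a steel coil spring. It goes straight down up to 12 mm and springs back when released. The point stays at the rest height when the pad is pressed. Axes: x points away from the tag, y along the row of mounts towards the left one, z up. Neighbouring mounts are 80 mm apart.
- middle_tag (a point): Centre of the top face of the middle mount's red tag when fully up, 82 mm above the table, 60 mm from its pad's centre on the robot's side. The head is 22 mm (x) by 30 mm (y), 8 mm thick, on a white stem in a black guide block 32 mm wide; it is 14 mm above the guide when up. It may start up to 2 mm down. A push of 2.5 N slides it down; it stays where left, and rests on the guide when fully down (14 mm). The point stays at the up height. Same axes as the pad's point.
- right_pad (a point): Centre of the top face of the right mount's pad at rest (left = +y side as the robot sees it), 68 mm above the table: a round black rubber pad with a blue centre disc, 42 mm across, standing on a steel coil spring. It goes straight down up to 12 mm and springs back when released. The point stays at the rest height when the pad is pressed. Axes: x points away from the tag, y along the row of mounts towards the left one, z up. Neighbouring mounts are 80 mm apart.
- right_tag (a point): Centre of the top face of the right mount's red tag when fully up, 82 mm above the table, 60 mm from its pad's centre on the robot's side. The head is 22 mm (x) by 30 mm (y), 8 mm thick, on a white stem in a black guide block 32 mm wide; it is 14 mm above the guide when up. It may start up to 2 mm down. A push of 2.5 N slides it down; it stays where left, and rests on the guide when fully down (14 mm). The point stays at the up height. Same axes as the pad's point.
- pad_a (a joint): Depth (m) of the pad of mount A: 0 at rest, 0.012 fully pressed. The mounts A, B, C look alike and stand in any order in the left, middle and right places; the letter does not tell the place. Each needs 1.5 N to start moving, then a steady rise with depth: the softest one 0.5 N per mm, the other two between 1.3 and 1.8 N per mm.
- pad_b (a joint): Depth (m) of the pad of mount B: 0 at rest, 0.012 fully pressed. The mounts A, B, C look alike and stand in any order in the left, middle and right places; the letter does not tell the place. Each needs 1.5 N to start moving, then a steady rise with depth: the softest one 0.5 N per mm, the other two between 1.3 and 1.8 N per mm.
- pad_c (a joint): Depth (m) of the pad of mount C: 0 at rest, 0.012 fully pressed. The mounts A, B, C look alike and stand in any order in the left, middle and right places; the letter does not tell the place. Each needs 1.5 N to start moving, then a steady rise with depth: the softest one 0.5 N per mm, the other two between 1.3 and 1.8 N per mm.
- tag_a (a joint): Depth (m) of the tag of mount A (same mount as pad_a): 0 up, 0.014 fully down, negative when pulled up (to -0.010).
- tag_b (a joint): Depth (m) of the tag of mount B (same mount as pad_b): 0 up, 0.014 fully down, negative when pulled up (to -0.010).
- tag_c (a joint): Depth (m) of the tag of mount C (same mount as pad_c): 0 up, 0.014 fully down, negative when pulled up (to -0.010).
- white_bottle: Bystander: white dropper bottle with a pointed nozzle, 33 mm across, 82 mm tall, loose, upright beside the left end of the row. Origin at the centre of its underside, z up.
- tin: Bystander: white round soil tin, 57 mm across, 28 mm tall, loose, beside the right end of the row. Origin at the centre of its underside, z up.
- marker: Bystander: red and white marker pen, 17 mm thick, 135 mm long, lying loose between the row and the robot. Origin at the centre of its underside.

How it is judged:
On the way, in this order (a step that is already met when the one before it is completed fails the run):
1. the pad of the softest mount is pressed (at least 2.5 mm) (value of joint pad_a above 0.0025 m), for 0.1 s.
2. the softest mount's tag is pushed fully down (value of joint tag_a above 0.0115 m), for 0.2 s.
At the end, for the whole second after the job is handed in: The softest mount's tag is fully down (at least 11.5 of its 14 mm), the other two tags are still up (less than 5 mm down), all three pads have sprung back to within 2 mm of rest, and the bystanders are at rest (value of joint tag_a above 0.0115 m and value of joint each of tag_b, tag_c below 0.005 m and value of joint each of pad_a, pad_b, pad_c below 0.002 m and linear speed of each of white_bottle, tin, marker below 0.02 m/s); the robot touches nothing.
It fails at once if the tag of a mount that is not the softest is pushed down (5 mm or more) (value of joint any of tag_b, tag_c above 0.005 m).
It fails at once if a tag is pulled up (more than 4 mm above its up position) (value of joint any of tag_a, tag_b, tag_c below -0.004 m).
It fails at once if the bottle, tin or marker pen is lifted or moved by more than 20 mm (distance of any of white_bottle, tin, marker from where it was at the start of the episode above 0.02 m).
It fails at once if the bottle or the tin is tipped (angle between any of white_bottle, tin's own z axis and vertical above 0.5 rad).
It also fails if it takes over 45 s, if anything falls off the work surface, if the arm or the gripper's body presses on something with over 40 N, if the wrist force passes 120 N, or if a joint passes its speed limit or range.

## Working session

There is one attempt and no reset: what is moved stays moved. The work goes in short steps, Python scripts to look and compute and a shell command to move; the robot and the scene stay as the last step left them, time stands still between calls to the robot, and variables do not carry over. Pictures are saved under pics/ and viewed, at most 10 in all, crops included, and the job is handed in when it is done.

```bash
mkdir -p pics; python3 - <<'E'
from bench import ctrl
import cv2,numpy as np
s=ctrl.get_state();print(s)
for n in("top","side"):
    d=ctrl.get_image(n);cv2.imwrite(f"pics/{n}0.png",d["image"][:,:,::-1]);print(n,d["K"],d["k1"],d["world_to_cam"])
E
```

```text
{'time': 0.0, 'joint_positions': array([ 1.2810988 ,  0.32184214, -0.07006355,  1.45164721,  0.0226097 ,
        1.37078594, -0.05689036]), 'qd': array([ 0.00124205, -0.00042651, -0.00011759,  0.00123542,  0.00067582,
        0.0011899 , -0.0007837 ]), 'joint_torque': array([ 2.95776736e-04, -4.91292143e+01, -4.03476460e-01, -3.12529421e+01,
       -6.38942141e-02,  4.39342414e-02,  1.60000941e-04]), 'position': array([ 0.19422079, -0.61974152,  0.22146286]), 'tool_rot': array([-3.10358121e+00, -4.75123759e-01,  6.23939188e-04]), 'ft_force': array([0.17492292, 0.39517432, 0.04305996]), 'torque': array([-0.00388179, -0.01892465, -0.02791299]), 'grip_force': 0.0, 'grip_width': 0.9984372062064456}
top [[385.0303645    0.         258.74775516]
 [  0.         385.0303645  198.37235439]
 [  0.           0.           1.        ]] 0.04045461763486873 [[ 0.02457456 -0.99969734  0.00115104  0.23832514]
 [-0.98339895 -0.02438095 -0.17981122  0.52001046]
 [ 0.17978486  0.00328685 -0.98370046  0.92490808]
 [ 0.          0.          0.          1.        ]]
side [[482.3210235    0.         254.16338871]
 [  0.         482.3210235  197.24132975]
 [  0.           0.           1.        ]] -0.020189965760656608 [[ 0.96777155 -0.25124466 -0.01715672 -0.40410104]
 [-0.18152274 -0.64874218 -0.739042    0.3136072 ]
 [ 0.17455006  0.71833816 -0.67344084  0.71772568]
 [ 0.          0.          0.          1.        ]]
```

View pics/top0.png

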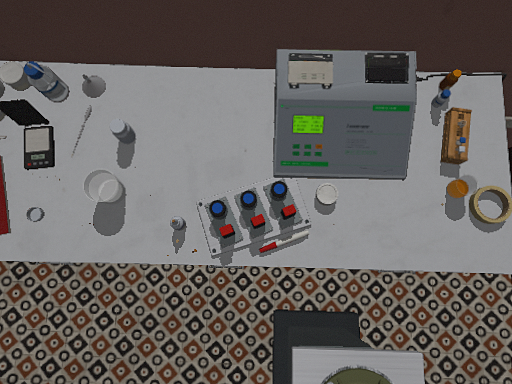

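View pics/side0.png

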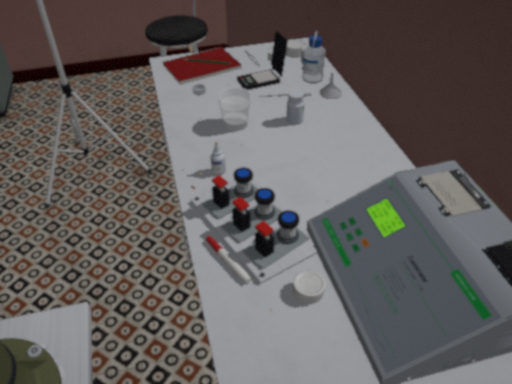

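The top view shows blue pads at about (218,208), (249,199), (279,189) and red tags at (227,231), (258,221), (289,211). The bottle is at (177,222), the tin at (326,194) and the marker at (283,243). The side view shows the pads at (243,174), (265,196), (289,219).

```bash
cat > h.py <<'E'
import cv2,numpy as np
from scipy.spatial.transform import Rotation as R
from bench import ctrl
def ray(d,u,v):
    K=d["K"];p=np.array([(u-K[0,2])/K[0,0],(v-K[1,2])/K[1,1]])
    q=cv2.undistortPoints(np.array([[[u,v]]],float),K,np.array([d["k1"],0,0,0.]))[0,0]
    M=d["world_to_cam"];return -M[:3,:3].T@M[:3,3], M[:3,:3].T@np.array([q[0],q[1],1])
def onz(d,u,v,z):
    o,r=ray(d,u,v);return o+r*(z-o[2])/r[2]
def blobs(img,col,box,amin=15):
    h=cv2.cvtColor(img,cv2.COLOR_RGB2HSV)
    m=cv2.inRange(h,(105,130,60),(125,255,255)) if col=="b" else cv2.inRange(h,(0,170,100),(8,255,255))|cv2.inRange(h,(172,170,100),(180,255,255))
    n,_,st,c=cv2.connectedComponentsWithStats(m)
    return [(c[i],st[i,4]) for i in range(1,n) if st[i,4]>=amin and box[0]<c[i][0]<box[1] and box[2]<c[i][1]<box[3]]
def tool(): # state
    s=ctrl.get_state();return s["position"],R.from_rotvec(s["tool_rot"]).as_matrix(),s
E
python3 - <<'E'
from h import *
for n,box in(("top",(195,315,170,260)),("side",(190,310,150,290))):
    d=ctrl.get_image(n)
    for c,z in(("b",.068),("r",.081)):
        for p,a in blobs(d["image"],c,box): print(n,c,p.round(1),a,onz(d,*p,z).round(4))
    if n=="top":
        for k,u,v,z in(("bottle",177,222,.05),("tin",326,194,.028),("mk",265,248,.015),("mk",303,237,.015)):print(k,onz(d,u,v,z).round(3))
p,r,s=tool();print(p,r.round(3))
E
```

```text
top b [278.8 188.4] 94 [0.5365 0.2019 0.068 ]
top b [248.  197.9] 96 [0.5108 0.2777 0.068 ]
top b [216.9 207.6] 94 [0.4846 0.3533 0.068 ]
top r [288.8 209.8] 96 [0.4814 0.1776 0.081 ]
top r [257.4 219.6] 99 [0.4557 0.2529 0.081 ]
top r [225.8 229.4] 102 [0.4302 0.3281 0.081 ]
top r [268.1 246.5] 70 [0.3919 0.2258 0.081 ]
bottle [0.449 0.453 0.05 ]
tin [0.533 0.078 0.028]
mk [0.392 0.232 0.015]
mk [0.422 0.135 0.015]
side b [242.7 172.9] 101 [0.4845 0.3487 0.068 ]
side b [264.2 193.6] 119 [0.5105 0.2742 0.068 ]
side b [288.2 217. ] 138 [0.5365 0.1985 0.068 ]
side r [219.4 181.5] 76 [0.4298 0.3195 0.081 ]
side r [240.3 203.1] 103 [0.4557 0.2463 0.081 ]
side r [264.1 228.3] 118 [0.4817 0.17   0.081 ]
side r [213.1 242.8] 51 [0.3861 0.1598 0.081 ]
[ 0.1942946  -0.61991566  0.22181122] [[ 0.954  0.299 -0.   ]
 [ 0.299 -0.954  0.001]
 [-0.    -0.001 -1.   ]]
```

```bash
python3 - <<'E'
from h import *
d=ctrl.get_image("top");e=ctrl.get_image("side")
for z in(0,.05,.1,.15,.2):
    print(z,*[onz(d,*p,z)[:2].round(3) for p in((275,176),(407,179),(276,158),(276,52))],"side",*[onz(e,*p,z)[:2].round(3) for p in((309,222),(342,372),(325,215))])
p,r,s=tool()
for w in((.43,-.25),(.5107,.276),(.4845,.351),(.5365,.2)):
    print(w,(r.T@(np.array([*w,.2])-p)).round(3))
E
```

```text
0 [0.584 0.209] [ 0.585 -0.141] [0.634 0.207] [0.945 0.213] side [0.596 0.238] [ 0.537 -0.087] [0.635 0.249]
0.05 [0.572 0.211] [ 0.572 -0.122] [0.62  0.209] [0.914 0.215] side [0.577 0.192] [ 0.521 -0.11 ] [0.613 0.202]
0.1 [0.56  0.213] [ 0.56  -0.103] [0.605 0.211] [0.884 0.216] side [0.557 0.146] [ 0.506 -0.133] [0.591 0.155]
0.15 [0.548 0.215] [ 0.548 -0.083] [0.59  0.213] [0.854 0.218] side [0.538 0.1  ] [ 0.491 -0.156] [0.569 0.108]
0.2 [0.536 0.217] [ 0.536 -0.064] [0.576 0.215] [0.824 0.22 ] side [0.519 0.054] [ 0.476 -0.179] [0.547 0.062]
(0.43, -0.25) [ 0.336 -0.283  0.022]
(0.5107, 0.276) [ 0.57  -0.76   0.023]
(0.4845, 0.351) [ 0.567 -0.84   0.023]
(0.5365, 0.2) [ 0.572 -0.68   0.023]
```

```bash
python3 -c "
import cv2
a=cv2.imread('pics/top0.png')[40:260,170:420];b=cv2.imread('pics/side0.png')[140:384,190:512]
cv2.imwrite('pics/c.png',cv2.hconcat([cv2.resize(a,(400,352)),cv2.resize(b,(400,352))]))"
```

```text
(no output)
```

View pics/c.png

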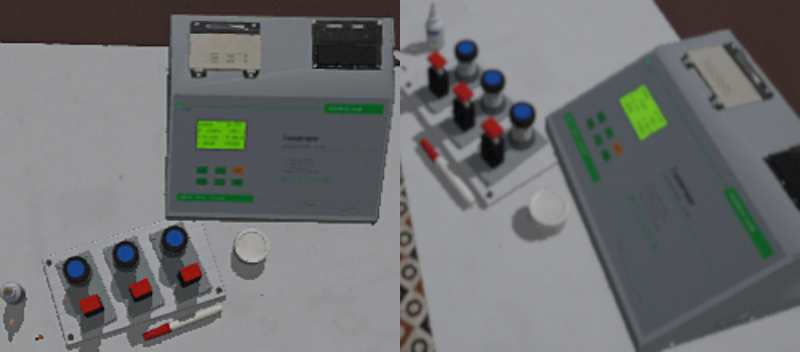

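The analyzer is a wedge with a low front edge at x≈0.58, sloping up and away from the robot, so a path at z≈0.22 clears it. The fingers shut on the way.

```bash
python3 -m handwheel '[{"x":0.03,"y":-0.025},{"x":0.06,"y":-0.05},{"x":0.095,"y":-0.075},{"x":0.13,"y":-0.1},{"x":0.16,"y":-0.13},{"x":0.19,"y":-0.16},{"x":0.22,"y":-0.19},{"x":0.25,"y":-0.215},{"x":0.28,"y":-0.24},{"x":0.31,"y":-0.265}]' 0 20; python3 -m handwheel '[{"x":0.017,"y":-0.037},{"x":0.034,"y":-0.074},{"x":0.05,"y":-0.11},{"x":0.068,"y":-0.147},{"x":0.085,"y":-0.184},{"x":0.1,"y":-0.22},{"x":0.119,"y":-0.258},{"x":0.136,"y":-0.295},{"x":0.153,"y":-0.33},{"x":0.17,"y":-0.365}]'; python3 - <<'E'
from h import *
p,r,s=tool();print(r.round(3))
for w in((.5107,.276,.11),(.4845,.351,.11),(.5365,.2,.11)):
    print(w,(r.T@(np.array(w)-p)).round(4))
E
```

```text
[[ 0.954  0.299 -0.   ]
 [ 0.299 -0.954  0.001]
 [-0.    -0.001 -1.   ]]
(0.5107, 0.276, 0.11) [ 0.5699 -0.7603  0.1126]
(0.4845, 0.351, 0.11) [ 0.5674 -0.8397  0.1127]
(0.5365, 0.2, 0.11) [ 0.5718 -0.6801  0.1126]invalid input at $[0]: expected keys x, y, z, wx, wy, wz
invalid input at $[0]: expected keys x, y, z, wx, wy, wz
```

Every row needs all six keys.

```bash
python3 -m handwheel '[{"x":0.03,"y":-0.025,"z":0,"wx":0,"wy":0,"wz":0},{"x":0.06,"y":-0.05,"z":0,"wx":0,"wy":0,"wz":0},{"x":0.095,"y":-0.075,"z":0,"wx":0,"wy":0,"wz":0},{"x":0.125,"y":-0.1,"z":0,"wx":0,"wy":0,"wz":0},{"x":0.155,"y":-0.125,"z":0,"wx":0,"wy":0,"wz":0},{"x":0.185,"y":-0.15,"z":0,"wx":0,"wy":0,"wz":0},{"x":0.215,"y":-0.18,"z":0,"wx":0,"wy":0,"wz":0},{"x":0.245,"y":-0.21,"z":0,"wx":0,"wy":0,"wz":0},{"x":0.275,"y":-0.235,"z":0,"wx":0,"wy":0,"wz":0},{"x":0.305,"y":-0.26,"z":0,"wx":0,"wy":0,"wz":0}]' 0 20; python3 -m handwheel '[{"x":0.017,"y":-0.036,"z":0,"wx":0,"wy":0,"wz":0},{"x":0.034,"y":-0.072,"z":0,"wx":0,"wy":0,"wz":0},{"x":0.05,"y":-0.108,"z":0,"wx":0,"wy":0,"wz":0},{"x":0.067,"y":-0.144,"z":0,"wx":0,"wy":0,"wz":0},{"x":0.084,"y":-0.18,"z":0,"wx":0,"wy":0,"wz":0},{"x":0.1,"y":-0.216,"z":0,"wx":0,"wy":0,"wz":0},{"x":0.117,"y":-0.252,"z":0,"wx":0,"wy":0,"wz":0},{"x":0.134,"y":-0.288,"z":0,"wx":0,"wy":0,"wz":0},{"x":0.15,"y":-0.324,"z":0,"wx":0,"wy":0,"wz":0},{"x":0.167,"y":-0.36,"z":0,"wx":0,"wy":0,"wz":0}]'; python3 - <<'E'
from h import *
p,r,s=tool();print(r.round(3))
for w in((.5107,.276,.11),(.4845,.351,.11),(.5365,.2,.11)):
    print(w,(r.T@(np.array(w)-p)).round(4))
E
```

```text
time: 1.13
position: [0.4084, -0.2788, 0.2229]
tool_rot: [3.104, 0.476, 0.0]
ft_force: [1.1, -0.8, 1.0]
grip_width: 0.324
grip_force: 0.0
time: 1.97
position: [0.4591, 0.1143, 0.2229]
tool_rot: [3.104, 0.475, 0.002]
ft_force: [1.3, 0.9, -0.9]
grip_width: 0.006
grip_force: 0.0
[[ 0.954  0.299  0.001]
 [ 0.299 -0.954 -0.001]
 [ 0.001  0.001 -1.   ]]
(0.5107, 0.276, 0.11) [ 0.0975 -0.139   0.1128]
(0.4845, 0.351, 0.11) [ 0.0949 -0.2184  0.1127]
(0.5365, 0.2, 0.11) [ 0.0994 -0.0588  0.1129]
```

```bash
python3 -m handwheel '[{"x":0.02,"y":-0.028,"z":0,"wx":0,"wy":0,"wz":0},{"x":0.04,"y":-0.056,"z":0,"wx":0,"wy":0,"wz":0},{"x":0.06,"y":-0.085,"z":0,"wx":0,"wy":0,"wz":0},{"x":0.08,"y":-0.113,"z":0.01,"wx":0,"wy":0,"wz":0},{"x":0.098,"y":-0.14,"z":0.03,"wx":0,"wy":0,"wz":0},{"x":0.098,"y":-0.14,"z":0.06,"wx":0,"wy":0,"wz":0},{"x":0.098,"y":-0.14,"z":0.09,"wx":0,"wy":0,"wz":0},{"x":0.098,"y":-0.14,"z":0.11,"wx":0,"wy":0,"wz":0},{"x":0.098,"y":-0.14,"z":0.11,"wx":0,"wy":0,"wz":0}]'; python3 - <<'E'
from h import *
p,r,s=tool();d=ctrl.get_image("wrist");cv2.imwrite("pics/w1.png",d["image"][:,:,::-1])
H=d["hand_eye"];T=np.eye(4);T[:3,:3]=r;T[:3,3]=p
d["world_to_cam"]=np.linalg.inv(T@H)
print(p)
for c,z in(("b",.068),("r",.082)):
    for q,a in blobs(d["image"],c,(0,512,0,384),80): print(c,q.round(0),a,onz(d,*q,z).round(4))
E
```

```text
time: 2.72
position: [0.5081, 0.2737, 0.1077]
tool_rot: [3.103, 0.476, -0.013]
ft_force: [-0.4, -1.2, -0.6]
grip_width: 0.007
grip_force: 0.0
[0.50805246 0.27366613 0.10774424]
b [377. 205.] 1387 [0.5362 0.2007 0.068 ]
b [249. 207.] 1303 [0.5109 0.2768 0.068 ]
b [121. 211.] 1362 [0.484  0.3525 0.068 ]
r [401. 301.] 208 [0.4838 0.1667 0.082 ]
r [254. 321.] 114 [0.4418 0.2519 0.082 ]
```

View pics/w1.png

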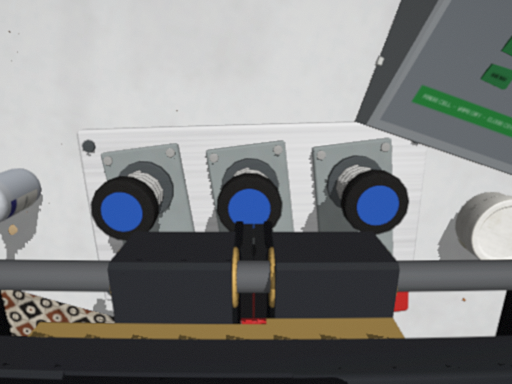

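The wrist view shows blue discs at (121,211), (249,207), (377,205). They match the earlier fixes within 2 mm, and the tool is over the middle pad. Next I press it.

```bash
python3 -m handwheel '[{"x":0.002,"y":-0.002,"z":0.015,"wx":0,"wy":0,"wz":0},{"x":0.002,"y":-0.002,"z":0.03,"wx":0,"wy":0,"wz":0},{"x":0.002,"y":-0.002,"z":0.03,"wx":0,"wy":0,"wz":0},{"x":0.002,"y":-0.002,"z":0.03,"wx":0,"wy":0,"wz":0},{"x":0.002,"y":-0.002,"z":0.03,"wx":0,"wy":0,"wz":0}]'; for i in 1; do python3 -m handwheel '[{"x":0,"y":0,"z":0.006,"wx":0,"wy":0,"wz":0},{"x":0,"y":0,"z":0.012,"wx":0,"wy":0,"wz":0},{"x":0,"y":0,"z":0.016,"wx":0,"wy":0,"wz":0},{"x":0,"y":0,"z":0.016,"wx":0,"wy":0,"wz":0},{"x":0,"y":0,"z":0.016,"wx":0,"wy":0,"wz":0},{"x":0,"y":0,"z":0.016,"wx":0,"wy":0,"wz":0}]'; done; python3 -m handwheel '[{"x":0,"y":0,"z":0.002,"wx":0,"wy":0,"wz":0},{"x":0,"y":0,"z":0.002,"wx":0,"wy":0,"wz":0},{"x":0,"y":0,"z":0.002,"wx":0,"wy":0,"wz":0}]'
```

```text
time: 3.18
position: [0.5126, 0.2781, 0.0831]
tool_rot: [-3.105, -0.475, -0.001]
ft_force: [0.3, -0.6, -0.5]
grip_width: 0.007
grip_force: 0.0
time: 3.68
position: [0.5124, 0.2778, 0.0667]
tool_rot: [3.105, 0.475, -0.0]
ft_force: [0.4, -1.8, 1.3]
grip_width: 0.005
grip_force: 1.0
time: 3.93
position: [0.5124, 0.2779, 0.0647]
tool_rot: [3.105, 0.475, 0.0]
ft_force: [0.4, -0.3, 2.5]
grip_width: 0.003
grip_force: 1.5
```

```bash
python3 -m handwheel '[{"x":0,"y":0,"z":0.002,"wx":0,"wy":0,"wz":0},{"x":0,"y":0,"z":0.003,"wx":0,"wy":0,"wz":0},{"x":0,"y":0,"z":0.003,"wx":0,"wy":0,"wz":0},{"x":0,"y":0,"z":0.003,"wx":0,"wy":0,"wz":0}]';python3 -m handwheel '[{"x":0,"y":0,"z":0.002,"wx":0,"wy":0,"wz":0},{"x":0,"y":0,"z":0.003,"wx":0,"wy":0,"wz":0},{"x":0,"y":0,"z":0.003,"wx":0,"wy":0,"wz":0},{"x":0,"y":0,"z":0.003,"wx":0,"wy":0,"wz":0}]'
```

```text
time: 4.27
position: [0.5124, 0.2779, 0.0616]
tool_rot: [3.105, 0.475, 0.0]
ft_force: [-0.5, -1.7, 4.7]
grip_width: 0.006
grip_force: 2.2
time: 4.6
position: [0.5124, 0.2779, 0.0588]
tool_rot: [3.105, 0.475, 0.0]
ft_force: [-0.5, -2.2, 6.7]
grip_width: 0.008
grip_force: 2.9
```

The middle pad reads about 6.7 N at 9 mm, which looks soft. I'll press a neighbour to compare.

```bash
python3 -m handwheel '[{"x":0,"y":0,"z":-0.02,"wx":0,"wy":0,"wz":0},{"x":0,"y":0,"z":-0.04,"wx":0,"wy":0,"wz":0},{"x":-0.001,"y":-0.03,"z":-0.04,"wx":0,"wy":0,"wz":0},{"x":-0.003,"y":-0.06,"z":-0.04,"wx":0,"wy":0,"wz":0},{"x":-0.004,"y":-0.079,"z":-0.04,"wx":0,"wy":0,"wz":0},{"x":-0.004,"y":-0.079,"z":-0.03,"wx":0,"wy":0,"wz":0},{"x":-0.004,"y":-0.079,"z":-0.015,"wx":0,"wy":0,"wz":0},{"x":-0.004,"y":-0.079,"z":-0.006,"wx":0,"wy":0,"wz":0},{"x":-0.004,"y":-0.079,"z":-0.006,"wx":0,"wy":0,"wz":0},{"x":-0.004,"y":-0.079,"z":-0.006,"wx":0,"wy":0,"wz":0}]';python3 -m handwheel '[{"x":0,"y":0,"z":0.003,"wx":0,"wy":0,"wz":0},{"x":0,"y":0,"z":0.006,"wx":0,"wy":0,"wz":0},{"x":0,"y":0,"z":0.006,"wx":0,"wy":0,"wz":0},{"x":0,"y":0,"z":0.006,"wx":0,"wy":0,"wz":0}]'
```

```text
time: 5.43
position: [0.4843, 0.3519, 0.064]
tool_rot: [-3.105, -0.474, 0.003]
ft_force: [-3.4, -0.3, 9.3]
grip_width: 0.006
grip_force: 4.3
time: 5.77
position: [0.4843, 0.3519, 0.0595]
tool_rot: [3.105, 0.473, -0.003]
ft_force: [-5.5, -1.7, 16.3]
grip_width: 0.009
grip_force: 8.1
```

The left pad reads 16.3 N at 8.5 mm, so it is stiff and the middle mount is the soft one. I'll raise the tool and go over the middle tag, at about (0.455, 0.2565).

```bash
python3 -m handwheel '[{"x":0,"y":0,"z":-0.025,"wx":0,"wy":0,"wz":0},{"x":0,"y":0,"z":-0.055,"wx":0,"wy":0,"wz":0},{"x":-0.015,"y":0.022,"z":-0.055,"wx":0,"wy":0,"wz":0},{"x":-0.035,"y":0.05,"z":-0.055,"wx":0,"wy":0,"wz":0},{"x":-0.0565,"y":0.082,"z":-0.055,"wx":0,"wy":0,"wz":0},{"x":-0.0565,"y":0.082,"z":-0.05,"wx":0,"wy":0,"wz":0},{"x":-0.0565,"y":0.082,"z":-0.04,"wx":0,"wy":0,"wz":0},{"x":-0.0565,"y":0.082,"z":-0.035,"wx":0,"wy":0,"wz":0},{"x":-0.0565,"y":0.082,"z":-0.035,"wx":0,"wy":0,"wz":0}]'; python3 - <<'E'
from h import *
for n in("top","side"):
    d=ctrl.get_image(n);im=d["image"];c=im[150:270,180:340] if n=="top" else im[130:250,170:330]
    cv2.imwrite(f"pics/{n}t.png",cv2.resize(c,(400,300))[:,:,::-1])
cv2.imwrite("pics/t.png",cv2.hconcat([cv2.imread("pics/topt.png"),cv2.imread("pics/sidet.png")]))
E
```

```text
time: 6.52
position: [0.4545, 0.2568, 0.0916]
tool_rot: [-3.105, -0.476, 0.005]
ft_force: [-1.3, 0.2, 0.7]
grip_width: 0.005
grip_force: 0.0
```

View pics/t.png

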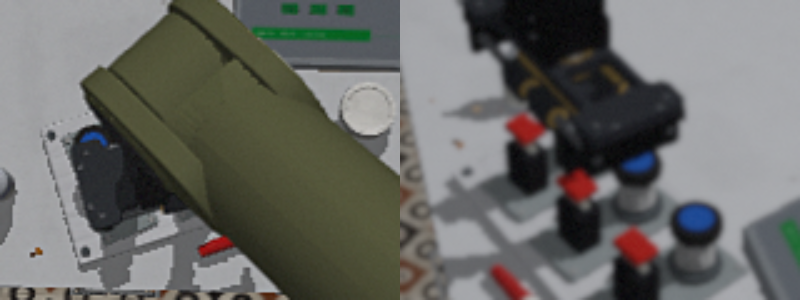

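In the side crop the finger tips are just above the middle tag at crop (578,185), and the other tags are clear. Now I push.

```bash
python3 -m handwheel '[{"x":0,"y":0,"z":0.006,"wx":0,"wy":0,"wz":0},{"x":0,"y":0,"z":0.012,"wx":0,"wy":0,"wz":0},{"x":0,"y":0,"z":0.017,"wx":0,"wy":0,"wz":0},{"x":0,"y":0,"z":0.021,"wx":0,"wy":0,"wz":0},{"x":0,"y":0,"z":0.024,"wx":0,"wy":0,"wz":0},{"x":0,"y":0,"z":0.024,"wx":0,"wy":0,"wz":0},{"x":0,"y":0,"z":0.024,"wx":0,"wy":0,"wz":0}]'; python3 -m handwheel '[{"x":0,"y":0,"z":0.001,"wx":0,"wy":0,"wz":0},{"x":0,"y":0,"z":0.002,"wx":0,"wy":0,"wz":0},{"x":0,"y":0,"z":0.002,"wx":0,"wy":0,"wz":0},{"x":0,"y":0,"z":0.002,"wx":0,"wy":0,"wz":0}]'
```

```text
time: 7.2
position: [0.4549, 0.2564, 0.069]
tool_rot: [3.104, 0.475, -0.002]
ft_force: [-0.4, 0.2, -0.3]
grip_width: 0.006
grip_force: 0.0
time: 7.53
position: [0.4551, 0.2564, 0.0684]
tool_rot: [3.104, 0.475, -0.002]
ft_force: [-3.3, -2.1, 9.4]
grip_width: 0.007
grip_force: 4.7
```

```bash
python3 -m handwheel '[{"x":0,"y":0,"z":0.001,"wx":0,"wy":0,"wz":0},{"x":0,"y":0,"z":0.001,"wx":0,"wy":0,"wz":0},{"x":0,"y":0,"z":0.001,"wx":0,"wy":0,"wz":0}]'; python3 -m handwheel '[{"x":0,"y":0,"z":-0.02,"wx":0,"wy":0,"wz":0},{"x":0,"y":0,"z":-0.05,"wx":0,"wy":0,"wz":0},{"x":0,"y":0,"z":-0.09,"wx":0,"wy":0,"wz":0},{"x":0,"y":0,"z":-0.13,"wx":0,"wy":0,"wz":0},{"x":0,"y":0.03,"z":-0.15,"wx":0,"wy":0,"wz":0},{"x":0,"y":0.07,"z":-0.15,"wx":0,"wy":0,"wz":0},{"x":0,"y":0.11,"z":-0.15,"wx":0,"wy":0,"wz":0},{"x":0,"y":0.15,"z":-0.15,"wx":0,"wy":0,"wz":0},{"x":0,"y":0.19,"z":-0.15,"wx":0,"wy":0,"wz":0},{"x":0,"y":0.19,"z":-0.15,"wx":0,"wy":0,"wz":0}]'; python3 - <<'E'
from h import *
d=ctrl.get_image("side");cv2.imwrite("pics/e.png",cv2.resize(d["image"][130:310,170:350],(600,600))[:,:,::-1])
E
```

```text
time: 7.78
position: [0.4552, 0.2564, 0.0683]
tool_rot: [3.103, 0.474, -0.002]
ft_force: [-4.6, -3.6, 16.4]
grip_width: 0.002
grip_force: 8.4
time: 8.62
position: [0.5143, 0.0647, 0.2159]
tool_rot: [3.104, 0.453, -0.001]
ft_force: [0.6, -1.5, 0.3]
grip_width: 0.003
grip_force: 0.0
```

View pics/e.png

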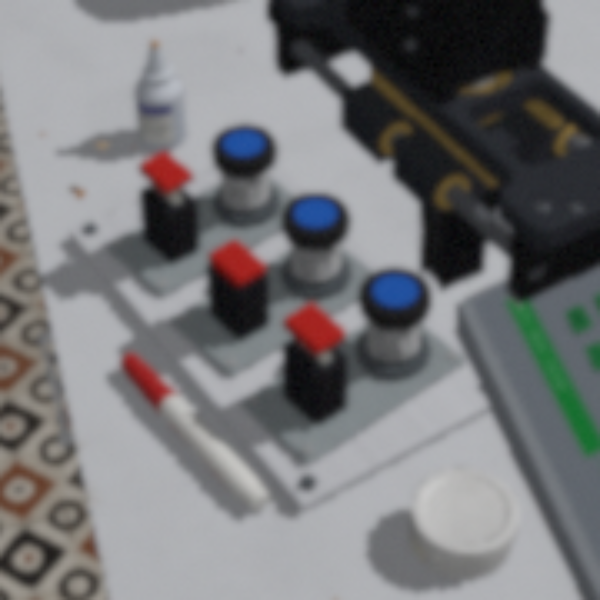

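The middle tag at crop (238,265) sits flush on its guide. The other two tags are up, the pads are back at rest, and the bottle, tin and marker pen look undisturbed.

```bash
python3 -c "
from bench import ctrl
print(ctrl.close_job())"
```

```text
the job is handed in; nothing more can be done
None
```

The middle mount was the softest (about 6.7 N at 9 mm, against 16.3 N at 8.5 mm on the left; the right pad was not pressed), so I pushed its tag fully down, left the other two up, and handed the job in without getting a verdict back.

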